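# Load a tube rack into the code reader past its rocking gate

### The arm

A 7-joint arm with a two-finger parallel gripper is mounted at the origin on a cart in front of the work surface, level with it; the furniture and walls round the work are solid. World frame = base frame: x ahead of the robot, y to its left, z up, the work surface at z = 0. Lengths are in m, angles in rad, forces in N, time in s.
With the tool pointing down it reaches from about 0.4 to 0.85 m from the base axis. Payload 4.5 kg.
Tool frame: the origin (TCP) lies midway between the tips of the shut fingers; the grasp point (between the pads) lies behind it (r.grip_point_offset is the z of the grasp point in the tool frame, in m); z points along the fingers, y is the line along which they close (so a half turn about z gives the same grasp; the last joint's range is limited). The gripper opens to 88 mm and grips with 3 to 60 N. Pads are 18 mm wide; open, the fingers measure 123 mm over their backs; the gripper's body (75 mm by 187 mm) begins 45 mm behind the grasp point.
Start: joints at [1.281, 0.689, -0.195, 1.565, 0.157, 0.902, -0.215], TCP at [0.199, -0.593, 0.239] pointing down, gripper open.
Joint ranges: [-3.01, 3.01], [-0.46, 2.08], [-1.47, 1.51], [0.13, 2.56], [-1, 4.14], [0.04, 2.09], [-2.66, 2.66]. Speed limits (rad/s): [2.57, 2.57, 3.14, 3.14, 3.14, 3.14, 3.14].

### API

Orientations are given as a unit quaternion [x, y, z, w].
In Python, from plant import r, optics, workorder gives the robot as it stands.
- The arm moves only by the shell command python3 -m creep 'ROWS' [FORCE]. ROWS is JSON, a list of rows, each an object of numbers: "grip": the gripper command: -1 is shut, 1 is fully open, values between are in proportion; "tx", "ty", "tz": the shift along the tool's x, y, z in cm; "spin": the turn about the tool's z in degrees. In form: [{"grip": .., "tx": .., "ty": .., "tz": .., "spin": ..}, ...]. A call has 1 to 8 rows; each row shifts and turns the commanded pose from where the row before left it, along the tool's axes as they then stand; what a row does not reach is not made up. A row lasts 1/12 s, in which the tool goes at most 41.7 mm and 7.16 degrees, less where a joint would pass 70% of its speed; a pose out of reach is approached as far as the arm can. A call with a gripper value outside its range is refused whole. The fingers move at their own pace and stop on an object; FORCE is the grip in N (left out, the last holds). Time passes only in rows, so rows that do not move let the fingers close. It gives the time, the measured TCP pose, the force, the opening and the grip force at its end, in the units of the state.
- r.get_state(): the state, without advancing time (a new reading comes with each control period).
- optics.snapshot(name): name is "side" or "top"; returns (picture, depth): 400x640x3 uint8, red, green, blue; 400x640 float32, m along the optical axis (not along the pixel's ray), 0 where there is no reading.
- optics.get_calibration(name): a dict with "fx", "fy", "cx", "cy" (pixels), "extrinsics" (4x4, takes a point from world to camera coordinates). Camera axes: x right, y down, z forward; pixel columns grow to the right and rows downward; lengths in m; the calibration is good to about 2 mm. A picture is of the moment at which its call begins. get_calibration takes no time and is no camera call.
- workorder.finish_job(): hands the job in; it is judged then, once.
The state is a dict: "clock": time; "q": joint angles; "qd": joint speeds; "joint_torque": joint torques, N m; "tool_pos": TCP position; "eef_rot": TCP orientation; "contact_force": force on the tool from outside, world axes, zero at the start; "moment": the same for the moment, N m; "opening": opening from 0.0 (shut) to 1.0 (fully open); "finger_force": force on a finger pad.
Only numpy, scipy, OpenCV 4.12 (cv2) and the standard library are available. Lean on these libraries where they do the work, as an engineer would, in place of code of your own. Each camera call takes 0.05 s, during which the arm holds its last target. There are 200 camera calls.

### The job

Load the waiting tube rack into the reader: with one fingertip press the clear finger bar with the orange edge over and down so that the gate rises, keep it held there, and with the other fingertip push the rack along the lane, past the gate, until it is fully home against the end stop. Then let the gate fall shut behind the rack and take the hand away. Do not grip or lift anything, keep the gate plate off the rack, and leave everything else on the bench where it stands.

Things in the scene. Friction and masses are not known exactly. Their poses are not given: they have to be found in the camera images.
- lane: Aluminium lane plate of the rack reader (80 x 318 x 4 mm), fixed. Origin: on the bench top, on the lane's centre line, in the gate's plane. Own +y runs along the lane in the pushing direction (at yaw 0 to the robot's left), +x away from the finger bar. Lane floor at z 4 mm. White guide rails: inner faces at x -20.5 and +20.5 mm, 4 mm thick, tops at z 16 mm, from y -190 mm to the stop.
- stop_face (a point): Centre of the end stop's rubber face, at lane y +116 mm, 24 mm above the bench; the stop is 49 mm wide and 38 mm high. Axes as the lane's. The white reading head stands beside the bay at lane x 32 to 96, y 48 to 118 mm, 70 mm high.
- hinge (a point): Point on the gate's hinge rod in the gate's plane (lane x -31, y 0, z 14 mm). Axes as the lane's; the rod runs along y. Black bearing blocks, 21 mm high and 14 mm wide, carry it at lane y -183 and +31 mm.
- gate (a joint): Angle of the rocking gate about its rod (rad). 0: shut, orange plate across the lane, finger bar steep. Grows to at most 1.42 as the bar is pressed over and down; the lane is clear for the rack from about 1.1, and for a fingertip at its middle too from about 1.2. A spring shuts it (0.035 N m shut, 0.07 at 1.3 rad: 1 to 2 N at the bar), so it stays up only while held.
- plate_mid (a point): Centre of the gate's orange stop plate, 4 mm thick along the lane (lane y -2 to +2 mm). It turns with the gate. Shut, it spans lane x -19 to +19 and z 18 to 38 mm and blocks the rack; at 1.25 rad it stands beside the lane, up to 70 mm above the bench, leaning up to 20 mm outside the rod.
- bar_edge (a point): Middle of the orange outer edge of the gate's clear finger bar: 60 mm from the rod, at lane y -77 mm. The bar is a plate 3 mm thick, lane y -174 to +20 mm. Gate shut: 78 degrees above level, leaning to lane -x, this edge 73 mm above the bench, 12.5 mm outside the rod. Pushed on its lane-side face it tips outward and down, nearly level at 1.25 rad (top face at z 16 to 22 mm); fingertips slide along it.
- rack: Pale blue-grey open rack, 38 wide, 110 long, 38 mm high, about 0.1 kg, with nine capped microtubes seated in it (tops 42 mm up). Origin at the centre of its underside; own y along its length and the lane. Starts in the lane, front end 15 to 40 mm short of the gate's plane; the end faces are plain. Fully home its origin is at lane y +61 mm, its rear end at +6 mm, 4 mm past the gate plate.
- petri: Bystander: closed petri dish, 58 mm across, 15 mm high, near the front edge of the bench. Origin at the centre of its underside.
- timer: Bystander: small white bench timer, 62 x 62 x 20 mm, near the front edge. Origin at the centre of its underside.
- marker: Bystander: blue marker pen lying on the bench, 125 mm long, 12 mm thick, near the front edge. Origin at the centre of its underside.
- buffer: Bystander: bottle with a blue cap, 56 mm across, 105 mm high, behind the lane. Origin at the centre of its underside.
- ethanol: Bystander: bottle with a red cap, 56 mm across, 105 mm high, behind the lane. Origin at the centre of its underside.
- cryobox: Bystander: pale card freezer box, 71 x 71 x 46 mm, to the left, by the cycler. Origin at the centre of its underside.

How it is judged:
On the way, in this order (a step that is already met when the one before it is completed fails the run):
1. a fingertip holds the gate up while the rack still waits before the gate (value of joint gate above 1 rad and contact force between the fingers and gate above 0.1 N and y of rack in the frame of lane below -0.057 m), for 0.1 s.
2. the rack's front end is 20 mm past the gate, the gate still held up by the fingertip (value of joint gate above 0.9 rad and contact force between the fingers and gate above 0.1 N and y of rack in the frame of lane above -0.035 m), for 0.1 s.
3. the rack is home against the end stop, the gate still held up by the fingertip (value of joint gate above 0.9 rad and contact force between the fingers and gate above 0.1 N and y of rack in the frame of lane above 0.058 m), for 0.1 s.
At the end, for the whole second after the job is handed in: The rack stands level on the lane floor between the rails, at rest, within 3 mm of the end stop, and the gate is shut behind it (within 0.06 rad) (y of rack in the frame of lane between 0.058 and 0.064 m and x of rack in the frame of lane between -0.005 and 0.005 m and z of rack in the frame of lane below 0.007 m and angle between rack's own z axis and vertical below 0.06 rad and linear speed of rack below 0.01 m/s and value of joint gate below 0.06 rad); the robot touches nothing.
It fails at once if the rack is lifted off the lane floor by more than 10 mm or tipped by more than 0.25 rad (z of rack in the frame of lane above 0.014 m or angle between rack's own z axis and vertical above 0.25 rad).
It fails at once if the gate bears on the rack or its tubes (more than 1 N) (contact force between gate and rack above 1 N).
It fails at once if a bystander is moved by more than 20 mm (distance of any of petri, timer, marker, buffer, ethanol, cryobox from where it was at the start of the episode above 0.02 m).
It also fails if it takes over 45 s, if anything falls off the work surface, if the arm or the gripper's body presses on something with over 40 N, if the wrist force passes 120 N, or if a joint passes its speed limit or range.

## Working session

There is one attempt and no reset: what is moved stays moved. The work goes in short steps, Python scripts to look and compute and a shell command to move; the robot and the scene stay as the last step left them, time stands still between calls to the robot, and variables do not carry over. Pictures are saved under pics/ and viewed, at most 10 in all, crops included, and the job is handed in when it is done.

```bash
ls; mkdir -p pics
python3 - <<'E'
from plant import r, optics
import cv2,numpy as np
for n in("top","side"):
    p,d=optics.snapshot(n); np.savez(f"{n}0.npz",p=p,d=d)
    cv2.imwrite(f"pics/{n}0.png",p[:,:,::-1]); c=optics.get_calibration(n)
    print(n,c)
s=r.get_state();print(s,r.grip_point_offset)
E
```

```text
pics
top {'fx': 501.7511600783084, 'fy': 501.7511600783084, 'cx': 323.19546583282045, 'cy': 202.32634706753763, 'extrinsics': array([[-0.02437198, -0.99969065,  0.00496108,  0.18233477],
       [-0.99231069,  0.02358909, -0.1215033 ,  0.55029503],
       [ 0.12134869, -0.00788421, -0.99257863,  1.10401326],
       [ 0.        ,  0.        ,  0.        ,  1.        ]])}
side {'fx': 435.55780687169164, 'fy': 435.55780687169164, 'cx': 312.54095027796893, 'cy': 202.63830161867105, 'extrinsics': array([[-0.95630149, -0.29234831, -0.00446495,  0.5841116 ],
       [-0.21909055,  0.72661304, -0.65117802,  0.03602934],
       [ 0.19361508, -0.62174428, -0.75891188,  1.14714471],
       [ 0.        ,  0.        ,  0.        ,  1.        ]])}
{'clock': 0.1, 'q': array([ 1.28078148,  0.68988398, -0.1945199 ,  1.56622116,  0.15733   ,
        0.90251393, -0.21508223]), 'qd': array([-4.11644257e-05, -1.73443699e-03, -8.16312645e-04, -3.39931931e-03,
       -7.80120467e-04, -1.68477663e-04, -1.34872568e-04]), 'joint_torque': array([-3.23010761e-03, -5.28499174e+01, -1.27120011e+00, -1.53836578e+01,
       -5.24451735e-02,  2.02137933e-03,  5.29913359e-05]), 'tool_pos': array([ 0.19863821, -0.59200272,  0.23800534]), 'eef_rot': array([ 9.86912386e-01,  1.61255315e-01, -2.02889759e-04, -7.90685178e-04]), 'contact_force': array([ 0.37993799, -0.15509399, -0.25289615]), 'moment': array([-0.03885624,  0.02639058, -0.04962646]), 'finger_force': 0.0, 'opening': 1.002613041768656} -0.0187
```

View pics/top0.png

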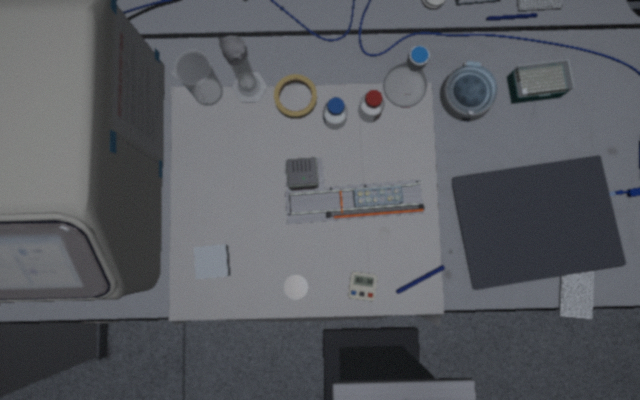

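View pics/side0.png

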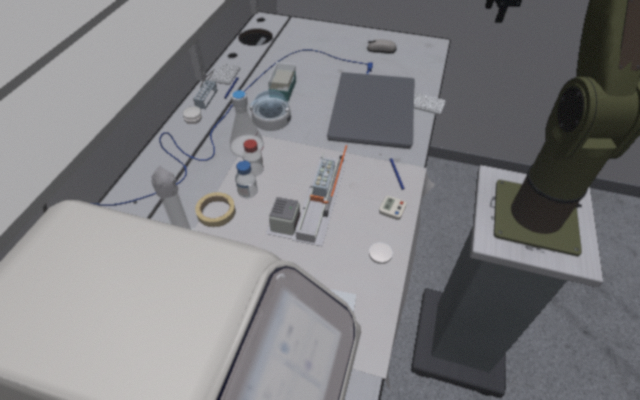

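The top view shows the lane running from (425,195) to (287,205). The rack is at about (355–418,195), the orange gate plate at (341,200), the bar edge along (330–422,211) and the reader head at (302,172). I'll measure the orange parts and the rack next.

```bash
cat > h.py <<'E'
import numpy as np,cv2
from plant import r,optics
def ray(n,uv,z):
    c=optics.get_calibration(n);E=c["extrinsics"];R,t=E[:3,:3],E[:3,3]
    o=-R.T@t; d=R.T@np.array([(uv[0]-c["cx"])/c["fx"],(uv[1]-c["cy"])/c["fy"],1])
    return o+d*(z-o[2])/d[2]
def proj(n,p):
    c=optics.get_calibration(n);q=c["extrinsics"]@np.append(p,1)
    return np.array([c["fx"]*q[0]/q[2]+c["cx"],c["fy"]*q[1]/q[2]+c["cy"]])
E
python3 - <<'E'
from h import *
z=np.load("top0.npz");p=z["p"]
hsv=cv2.cvtColor(p,cv2.COLOR_RGB2HSV)
m=((hsv[...,0]<14)&(hsv[...,1]>90)&(hsv[...,2]>60)).astype(np.uint8)
n,l,s,c=cv2.connectedComponentsWithStats(m)
for i in range(1,n):
    if s[i,4]>8 and 180<c[i][1]<230: print(s[i],c[i], cv2.minAreaRect(np.argwhere(l==i)[:,::-1].astype(np.float32)))
cv2.imwrite("pics/topc.png",cv2.resize(p[150:230,275:435,::-1],None,fx=5,fy=5,interpolation=cv2.INTER_CUBIC))
E
```

```text
[340 191   2  16  25] [340.48 198.56] ((340.5, 198.5), (15.0, 1.0), 90.0)
[334 208  89  10 245] [379.11836735 212.81632653] ((378.0400085449219, 212.97120666503906), (2.9892847537994385, 88.44567108154297), 85.15599822998047)
```

View pics/topc.png

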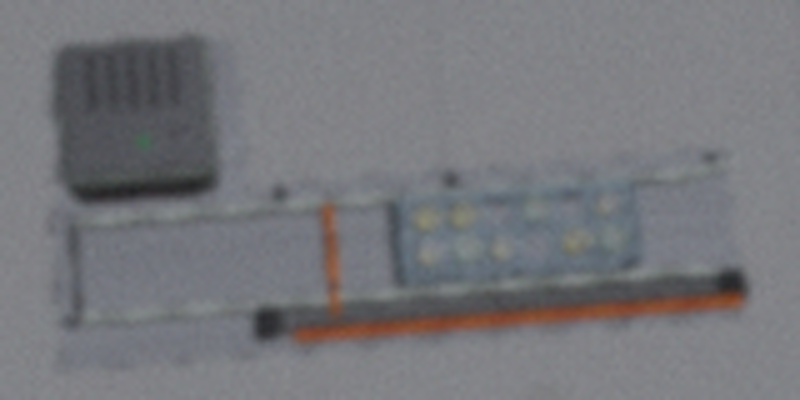

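The crop shows five things:
- **Plate:** (327,205)–(335,312)
- **Bar edge:** (295,335)–(745,298)
- **Rack top:** x≈400 to 637
- **Bearings:** (268,323) and (732,283)
- **Stop:** x≈72

Run:
```python
from h import *
P=lambda x,y,z: ray("top",(275+x/5-.4,150+y/5-.4),z)
a,b=P(295,333,.073),P(745,298,.073); print("edge",a,b,np.linalg.norm(a-b))
d=(a-b);yaw=np.arctan2(-d[0],d[1]);print("yaw",np.degrees(yaw))
B1,B2=P(268,323,.021),P(732,283,.021);e=B1-B2;print("bear",B1,B2,np.linalg.norm(e),np.degrees(np.arctan2(-e[0],e[1])))
yaw=(yaw+np.arctan2(-e[0],e[1]))/2
R=np.array([[np.cos(yaw),-np.sin(yaw)],[np.sin(yaw),np.cos(yaw)]])
print("O from edge",(a+b)[:2]/2-R@[-.0435,-.077])
print("O bear",(B1+B2)[:2]/2-R@[-.031,-.076])
p1,p2=P(327,205,.038),P(335,312,.038);print("O plate",(p1+p2)[:2]/2,np.linalg.norm(p1-p2))
O=((a+b)[:2]/2-R@[-.0435,-.077]+(B1+B2)[:2]/2-R@[-.031,-.076]+(p1+p2)[:2]/2)/3
print("O",O,"yaw",np.degrees(yaw))
np.savez("lane.npz",O=O,yaw=yaw,R=R)
for n,q in dict(f1=(396,198),f2=(404,284),r1=(634,180),r2=(638,266)).items():print(n,R.T@(P(*q,.042)[:2]-O))
print("stop",R.T@(P(75,270,.042)[:2]-O))
```

```text
edge [0.51866005 0.14742996 0.073     ] [ 0.52930906 -0.04957272  0.073     ] 0.19729028206073257
yaw 3.0941199275987676
bear [0.52841743 0.1581785  0.021     ] [ 0.54174276 -0.05481824  0.021     ] 0.21341315597955177 3.5798279691985213
O from edge [0.56292876 0.12833012]
O bear [0.5616037  0.12935572]
O plate [0.55537805 0.12929124] 0.04879872260398232
O [0.55997017 0.12899236] yaw 3.3369739483986445
f1 [ 0.01989248 -0.03085831]
f2 [-0.01930521 -0.03093052]
r1 [ 0.01928177 -0.13881906]
r2 [-0.01981884 -0.1366444 ]
stop [-0.00087713  0.11590041]
```

The arm's radial axis is tool y, so rows of tx with spin swing it around the base in an arc. The plan has three parts:
- **Alignment:** tool y goes along lane x, with the fingers about 53 mm apart.
- **Fingers:** the outer finger (B) presses the bar. The inner finger (A) sits centred behind the rack.
- **Push:** one straight move along lane y does both jobs.

```bash
cat >> h.py <<'E'
from scipy.spatial.transform import Rotation as Ro
L=np.load("lane.npz");O,R,yaw=L["O"],L["R"],float(L["yaw"])
def where(goal=None):
    s=r.get_state();T=Ro.from_quat(s["eef_rot"]).as_matrix();p=s["tool_pos"]
    l=R.T@(p[:2]-O); dy=np.degrees(np.arctan2(T[1,1],T[0,1])-yaw)
    Rl=R.T
    fl=R.T@s["contact_force"][:2]
    print("t %.2f lane mm %s z %.1f  tool-y yaw err %.2f  F lane %s Fz %.1f open %.3f"%(s["clock"],np.round(l*1e3,1),p[2]*1e3,dy,np.round(fl,1),s["contact_force"][2],s["opening"]))
    if goal is not None:
        g=np.array(goal)/1e3; w=np.append(O+R@g[:2],g[2])-p
        print("tool shift cm",np.round(T.T@w*100,2),"spin",round(dy,2))
E
python3 -m creep '[{"tx":4.1,"spin":-3.74,"grip":0.2},{"tx":4.1,"spin":-3.74,"grip":0.2},{"tx":4.1,"spin":-3.74,"grip":0.2},{"tx":4.1,"spin":-3.74,"grip":0.2},{"tx":4.1,"spin":-3.74,"grip":0.2},{"tx":4.1,"spin":-3.74,"grip":0.2},{"tx":4.1,"spin":-3.74,"grip":0.2},{"tx":4.1,"spin":-3.74,"grip":0.2}]'
python3 -m creep '[{"tx":4.1,"spin":-3.74,"grip":0.2},{"tx":4.1,"spin":-3.74,"grip":0.2},{"tx":4.1,"spin":-3.74,"grip":0.2},{"tx":4.1,"spin":-3.74,"grip":0.2},{"tx":4.1,"spin":-3.74,"grip":0.2},{"tx":4.1,"spin":-3.74,"grip":0.2},{"tx":4.1,"spin":-3.74,"grip":0.2},{"tx":0,"spin":-3.74,"grip":0.2}]'
python3 -c "from h import *; where((12,-158,150))"
```

```text
t 0.10 lane mm [-402.7 -698.7] z 238.0  tool-y yaw err -74.78  F lane [ 0.4 -0.2] Fz -0.3 open 1.003
tool shift cm [ 54.21 -41.27   8.86] spin -74.78$[0]: bad value
$[0]: bad value
```

```bash
python3 -m creep '[{"grip":0.2,"tx":4.1,"ty":0,"tz":0,"spin":-3.74},{"grip":0.2,"tx":4.1,"ty":0,"tz":0,"spin":-3.74},{"grip":0.2,"tx":4.1,"ty":0,"tz":0,"spin":-3.74},{"grip":0.2,"tx":4.1,"ty":0,"tz":0,"spin":-3.74},{"grip":0.2,"tx":4.1,"ty":0,"tz":0,"spin":-3.74},{"grip":0.2,"tx":4.1,"ty":0,"tz":0,"spin":-3.74},{"grip":0.2,"tx":4.1,"ty":0,"tz":0,"spin":-3.74},{"grip":0.2,"tx":4.1,"ty":0,"tz":0,"spin":-3.74}]'
python3 -c "from h import *; where((12,-158,150))"
```

```text
clock: 0.77
tool_pos: [0.4764, -0.4211, 0.2382]
eef_rot: [0.911, 0.412, -0.0, -0.0]
contact_force: [-0.1, -0.1, -0.7]
opening: 0.598
finger_force: 0.0
t 0.77 lane mm [-115.5 -544.3] z 238.2  tool-y yaw err -44.70  F lane [-0.1 -0.1] Fz -0.7 open 0.598
tool shift cm [ 36.42 -18.1    8.83] spin -44.7
```

```bash
python3 -m creep '[{"grip":0.2,"tx":4.1,"ty":-0.5,"tz":0,"spin":-5.6},{"grip":0.2,"tx":4.1,"ty":-0.5,"tz":0,"spin":-5.6},{"grip":0.2,"tx":4.1,"ty":-0.5,"tz":0,"spin":-5.6},{"grip":0.2,"tx":4.1,"ty":-0.5,"tz":0,"spin":-5.6},{"grip":0.2,"tx":4.1,"ty":-0.5,"tz":0,"spin":-5.6},{"grip":0.2,"tx":4.1,"ty":-0.5,"tz":0,"spin":-5.6},{"grip":0.2,"tx":4.1,"ty":-0.5,"tz":0,"spin":-5.6},{"grip":0.2,"tx":4.1,"ty":-0.5,"tz":0,"spin":-5.5}]'
python3 -c "from h import *; where((12,-158,150))"
```

```text
clock: 1.43
tool_pos: [0.5586, -0.1089, 0.2384]
eef_rot: [0.685, 0.728, 0.0, 0.0]
contact_force: [1.1, 0.3, 0.0]
opening: 0.601
finger_force: 0.0
t 1.43 lane mm [ -15.2 -237.5] z 238.4  tool-y yaw err 0.12  F lane [1.1 0.2] Fz 0.0 open 0.601
tool shift cm [7.94 2.74 8.84] spin 0.12
```

```bash
python3 -m creep '[{"grip":0.2,"tx":3,"ty":1.3,"tz":2,"spin":0.12},{"grip":0.2,"tx":3,"ty":1.4,"tz":2,"spin":0},{"grip":0.2,"tx":1.94,"ty":0.04,"tz":2,"spin":0},{"grip":0.2,"tx":0,"ty":0,"tz":2.8,"spin":0},{"grip":0.2,"tx":0,"ty":0,"tz":2,"spin":0},{"grip":0.2,"tx":0,"ty":0,"tz":2,"spin":0},{"grip":0.2,"tx":0,"ty":0,"tz":0,"spin":0},{"grip":0.2,"tx":0,"ty":0,"tz":0,"spin":0}]'
python3 - <<'E'
from h import *
where((12,-158,52))
t,_=optics.snapshot("top");s,_=optics.snapshot("side")
a=cv2.resize(t[140:240,280:440],None,fx=5,fy=5,interpolation=2)
p=proj("side",np.append(O+R@[0,-.1],.03)).astype(int);print(p)
u,v=p; b=cv2.resize(s[max(v-50,0):v+50,u-80:u+80],None,fx=5,fy=5,interpolation=2)
cv2.imwrite("pics/a1.png",a[:,:,::-1]);cv2.imwrite("pics/b1.png",b[:,:,::-1])
E
```

```text
clock: 2.1
tool_pos: [0.5805, -0.0304, 0.1099]
eef_rot: [0.688, 0.726, -0.001, -0.001]
contact_force: [-0.6, -0.2, 0.4]
opening: 0.599
finger_force: 0.0
t 2.10 lane mm [  11.2 -160.3] z 109.9  tool-y yaw err -0.27  F lane [-0.6 -0.2] Fz 0.4 open 0.599
tool shift cm [0.23 0.09 5.79] spin -0.27
[324 171]
```

View pics/b1.png

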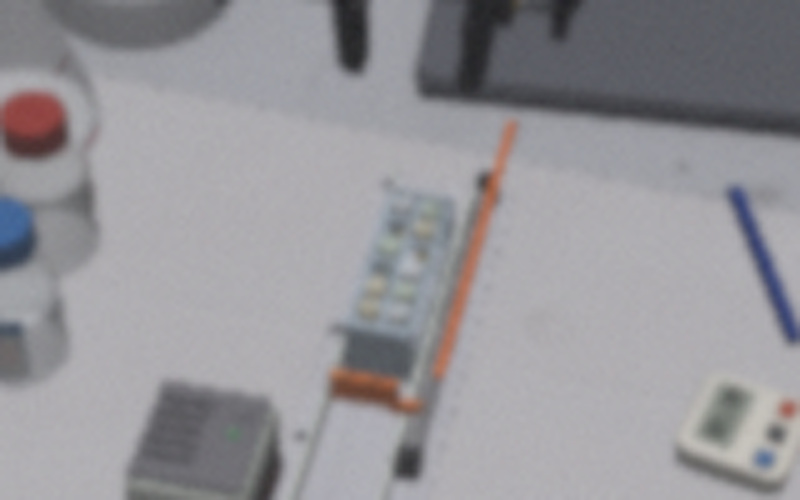

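The side view shows the two fingertips at crop (350,65) and (475,85), behind and above the rack's rear end. The bar is standing and the gate is shut. I'll check finger placement by projection while lowering.

```bash
python3 - <<'E'
from h import *
for x in (-15.2-17.5,-15.2,37.6,55.1):
    for y in (-169,-151):
        u=proj("side",np.append(O+R@[(x)/1e3,y/1e3],.110)); print(x,y,np.round((u-[244,121])*5))
E
python3 -m creep '[{"grip":0.2,"tx":0.2,"ty":0.1,"tz":2.0,"spin":-0.27},{"grip":0.2,"tx":0,"ty":0,"tz":2,"spin":0},{"grip":0.2,"tx":0,"ty":0,"tz":1.8,"spin":0},{"grip":0.2,"tx":0,"ty":0,"tz":0,"spin":0},{"grip":0.2,"tx":0,"ty":0,"tz":0,"spin":0}]'
python3 - <<'E'
from h import *
where((-35.5,-158,17))
t,_=optics.snapshot("top");s,_=optics.snapshot("side")
a=cv2.resize(t[150:225,320:440],None,fx=5,fy=5,interpolation=2)
b=cv2.resize(s[121:221,264:384],None,fx=5,fy=5,interpolation=2)
c=np.zeros((880,600,3),np.uint8)
c=cv2.resize(np.vstack([a,b]),None,fx=.68,fy=.68,interpolation=3)
print(c.shape);cv2.imwrite("pics/c2.png",c[:,:,::-1])
E
```

```text
-32.7 -169 [493.  73.]
-32.7 -151 [486.  95.]
-15.2 -169 [461.  68.]
-15.2 -151 [455.  90.]
37.6 -169 [368.  54.]
37.6 -151 [360.  75.]
55.1 -169 [337.  49.]
55.1 -151 [329.  70.]
clock: 2.62
tool_pos: [0.5826, -0.0283, 0.0535]
eef_rot: [0.686, 0.727, 0.0, 0.0]
contact_force: [-0.0, -0.2, 0.3]
opening: 0.602
finger_force: 0.0
t 2.62 lane mm [  13.4 -158.4] z 53.5  tool-y yaw err -0.02  F lane [-0.1 -0.2] Fz 0.3 open 0.602
tool shift cm [ 0.04 -4.89  3.64] spin -0.02
(595, 408, 3)
```

View pics/c2.png

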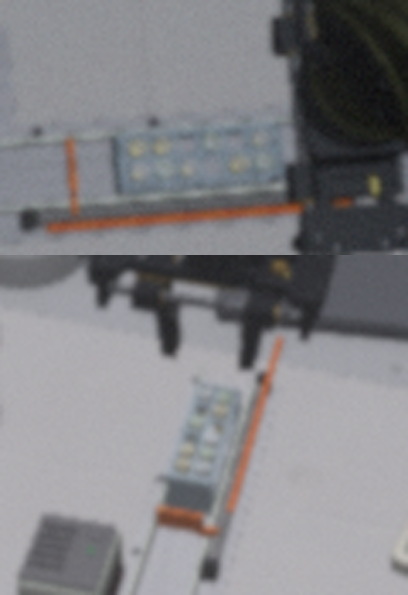

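The fingertips are where predicted, the outer one just on the lane side of the bar and clear of the rack. Now I'll sweep it outward and down.

```bash
python3 -m creep '[{"grip":0.2,"tx":0,"ty":-0.6,"tz":0.4,"spin":0},{"grip":0.2,"tx":0,"ty":-0.7,"tz":0.4,"spin":0},{"grip":0.2,"tx":0,"ty":-0.7,"tz":0.4,"spin":0},{"grip":0.2,"tx":0,"ty":-0.7,"tz":0.4,"spin":0},{"grip":0.2,"tx":0,"ty":-0.7,"tz":0.4,"spin":0},{"grip":0.2,"tx":0,"ty":-0.7,"tz":0.4,"spin":0},{"grip":0.2,"tx":0,"ty":-0.5,"tz":0.4,"spin":0},{"grip":0.2,"tx":0,"ty":-0.3,"tz":0.4,"spin":0}]'
python3 -c "from h import *; where((-35.5,-158,17))"
python3 -m creep '[{"grip":0.2,"tx":0,"ty":0,"tz":0.3,"spin":0},{"grip":0.2,"tx":0,"ty":0,"tz":0.1,"spin":0},{"grip":0.2,"tx":0,"ty":0,"tz":0,"spin":0},{"grip":0.2,"tx":0,"ty":0,"tz":0,"spin":0}]'
python3 - <<'E'
from h import *
where((-35.5,-158,17))
t,_=optics.snapshot("top");s,_=optics.snapshot("side")
a=cv2.resize(t[150:225,320:440],None,fx=5,fy=5,interpolation=2)
b=cv2.resize(s[121:221,264:384],None,fx=5,fy=5,interpolation=2)
c=cv2.resize(np.vstack([a,b]),None,fx=.68,fy=.68,interpolation=3)
cv2.imwrite("pics/c3.png",c[:,:,::-1])
E
```

```text
clock: 3.38
tool_pos: [0.5335, -0.0311, 0.0213]
eef_rot: [0.686, 0.727, 0.001, 0.001]
contact_force: [1.0, -0.2, 0.8]
opening: 0.598
finger_force: 0.7
t 3.38 lane mm [ -35.8 -158.3] z 21.3  tool-y yaw err -0.01  F lane [ 1.  -0.3] Fz 0.8 open 0.598
tool shift cm [0.03 0.03 0.43] spin -0.01
clock: 3.72
tool_pos: [0.5329, -0.0312, 0.0166]
eef_rot: [0.686, 0.727, -0.0, -0.0]
contact_force: [-1.7, 1.3, 1.0]
opening: 0.598
finger_force: 0.7
t 3.72 lane mm [ -36.4 -158.3] z 16.6  tool-y yaw err -0.01  F lane [-1.6  1.3] Fz 1.0 open 0.598
tool shift cm [ 0.03  0.09 -0.04] spin -0.01
```

View pics/c3.png

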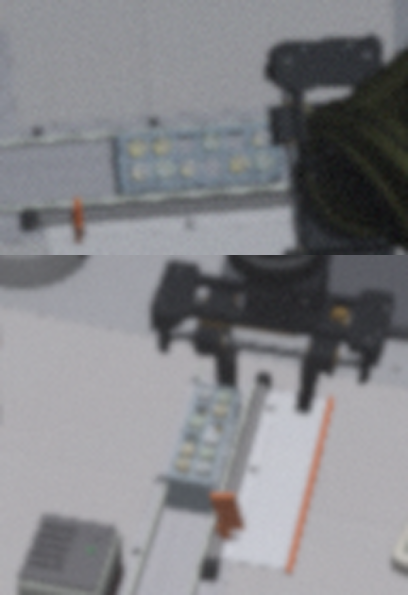

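The gate is up: the bar is nearly level under finger B, the plate stands beside the lane at top-view crop (78,200–240), and finger A sits behind the rack. Pushing.

```bash
python3 -m creep '[{"grip":0.2,"tx":0.4,"ty":0.05,"tz":0,"spin":0},{"grip":0.2,"tx":0.4,"ty":0,"tz":0,"spin":0},{"grip":0.2,"tx":0.6,"ty":0,"tz":0,"spin":0},{"grip":0.2,"tx":0.8,"ty":0,"tz":0,"spin":0},{"grip":0.2,"tx":0.8,"ty":0,"tz":0,"spin":0},{"grip":0.2,"tx":0.8,"ty":0,"tz":0,"spin":0},{"grip":0.2,"tx":0.8,"ty":0,"tz":0,"spin":0},{"grip":0.2,"tx":0.4,"ty":0,"tz":0,"spin":0}]'
python3 - <<'E'
from h import *
where((-35,-4,17))
t,_=optics.snapshot("top");s,_=optics.snapshot("side")
for z in(.065,.03): print([np.round(R.T@(ray("top",(343,v),z)[:2]-O)*1e3) for v in(208.8,220.6)])
h=cv2.cvtColor(s,cv2.COLOR_RGB2HSV);m=((h[...,0]<14)&(h[...,1]>90)&(h[...,2]>60)).astype(np.uint8)
a=cv2.resize(t[150:225,320:440],None,fx=5,fy=5,interpolation=2)
b=cv2.resize(s[121:221,264:384],None,fx=5,fy=5,interpolation=2)
c=cv2.resize(np.vstack([a,b]),None,fx=.68,fy=.68,interpolation=3)
cv2.imwrite("pics/c4.png",c[:,:,::-1])
E
```

```text
clock: 4.48
tool_pos: [0.5308, 0.0209, 0.0168]
eef_rot: [0.686, 0.728, 0.0, -0.0]
contact_force: [0.9, -2.7, 3.4]
opening: 0.597
finger_force: 1.4
t 4.48 lane mm [ -35.4 -106.2] z 16.8  tool-y yaw err 0.10  F lane [ 0.8 -2.8] Fz 3.4 open 0.597
tool shift cm [ 1.022e+01  5.000e-02 -1.000e-02] spin 0.1
[array([-25.,  -1.]), array([-51.,   1.])]
[array([-21.,  -3.]), array([-48.,  -1.])]
```

View pics/c4.png

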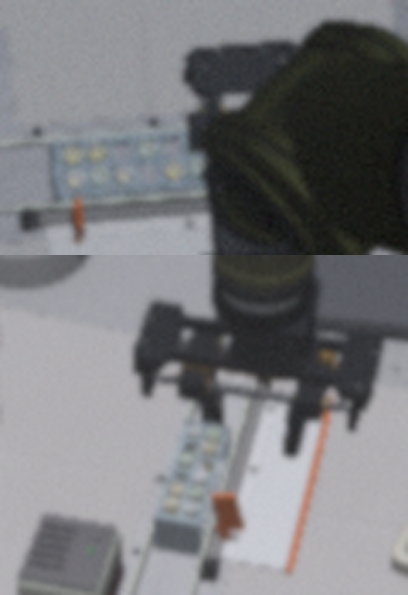

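The rack's front is past the gate and the plate stands clear at lane x −25…−51. I'll continue the push.

```bash
python3 -m creep '[{"grip":0.2,"tx":0.7,"ty":0.03,"tz":0,"spin":0},{"grip":0.2,"tx":0.9,"ty":0,"tz":0,"spin":0},{"grip":0.2,"tx":0.9,"ty":0,"tz":0,"spin":0},{"grip":0.2,"tx":0.9,"ty":0,"tz":0,"spin":0},{"grip":0.2,"tx":0.9,"ty":0,"tz":0,"spin":0},{"grip":0.2,"tx":0.9,"ty":0,"tz":0,"spin":0},{"grip":0.2,"tx":0.8,"ty":0,"tz":0,"spin":0},{"grip":0.2,"tx":0.6,"ty":0,"tz":0,"spin":0}]'
python3 -c "from h import *; where((-35,-4,17))"
python3 -m creep '[{"grip":0.2,"tx":0.5,"ty":0,"tz":0,"spin":0},{"grip":0.2,"tx":0.5,"ty":0,"tz":0,"spin":0},{"grip":0.2,"tx":0.4,"ty":0,"tz":0,"spin":0},{"grip":0.2,"tx":0.4,"ty":0,"tz":0,"spin":0},{"grip":0.2,"tx":0.3,"ty":0,"tz":0,"spin":0},{"grip":0.2,"tx":0.1,"ty":0,"tz":0,"spin":0}]'
python3 -c "from h import *; where((-35,-4,17))"
```

```text
clock: 5.25
tool_pos: [0.5272, 0.0864, 0.0167]
eef_rot: [0.686, 0.728, 0.0, -0.0]
contact_force: [-0.4, -1.4, 1.4]
opening: 0.599
finger_force: 1.0
t 5.25 lane mm [-35.2 -40.6] z 16.7  tool-y yaw err 0.06  F lane [-0.5 -1.4] Fz 1.4 open 0.599
tool shift cm [ 3.66  0.03 -0.03] spin 0.06
clock: 5.75
tool_pos: [0.5261, 0.1073, 0.0167]
eef_rot: [0.686, 0.727, 0.0, -0.0]
contact_force: [0.4, -2.0, 1.6]
opening: 0.601
finger_force: 1.1
t 5.75 lane mm [-35.1 -19.7] z 16.7  tool-y yaw err 0.01  F lane [ 0.3 -2. ] Fz 1.6 open 0.601
tool shift cm [ 1.57  0.01 -0.03] spin 0.01
```

Now creep until the force rises at the stop.

```bash
python3 -m creep '[{"grip":0.2,"tx":0.3,"ty":0,"tz":0,"spin":0},{"grip":0.2,"tx":0.3,"ty":0,"tz":0,"spin":0},{"grip":0.2,"tx":0.3,"ty":0,"tz":0,"spin":0},{"grip":0.2,"tx":0.2,"ty":0,"tz":0,"spin":0},{"grip":0.2,"tx":0.1,"ty":0,"tz":0,"spin":0}]'
python3 -c "from h import *; where((-35,-4,17))"
python3 -m creep '[{"grip":0.2,"tx":0.15,"ty":0,"tz":0,"spin":0},{"grip":0.2,"tx":0.1,"ty":0,"tz":0,"spin":0},{"grip":0.2,"tx":0.0,"ty":0,"tz":0,"spin":0}]'
python3 - <<'E'
from h import *
where((-35,-4,17))
t,_=optics.snapshot("top");s,_=optics.snapshot("side")
a=cv2.resize(t[150:225,270:390],None,fx=5,fy=5,interpolation=2)
b=cv2.resize(s[151:251,264:384],None,fx=5,fy=5,interpolation=2)
c=cv2.resize(np.vstack([a,b]),None,fx=.68,fy=.68,interpolation=3)
cv2.imwrite("pics/c5.png",c[:,:,::-1])
E
```

```text
clock: 6.17
tool_pos: [0.5254, 0.1192, 0.0167]
eef_rot: [0.686, 0.727, 0.0, -0.0]
contact_force: [-0.4, -1.6, 1.2]
opening: 0.6
finger_force: 1.2
t 6.17 lane mm [-35.1  -7.8] z 16.7  tool-y yaw err 0.01  F lane [-0.5 -1.5] Fz 1.2 open 0.600
tool shift cm [ 0.38  0.01 -0.03] spin 0.01
clock: 6.42
tool_pos: [0.5253, 0.1215, 0.0167]
eef_rot: [0.686, 0.727, 0.0, -0.0]
contact_force: [0.5, -1.0, 0.2]
opening: 0.601
finger_force: 0.9
t 6.42 lane mm [-35.1  -5.5] z 16.7  tool-y yaw err 0.00  F lane [ 0.4 -1. ] Fz 0.2 open 0.601
tool shift cm [ 0.15  0.01 -0.03] spin 0.0
```

View pics/c5.png

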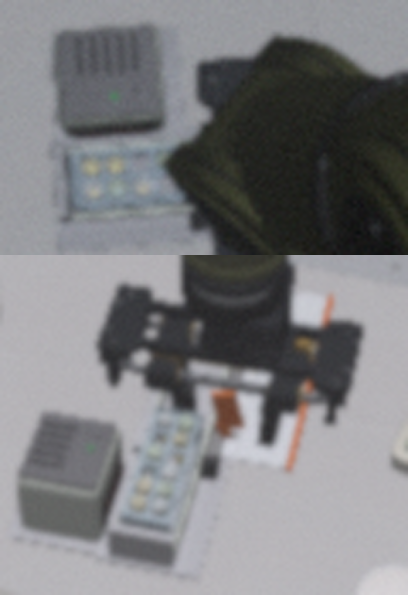

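The rack front is a few mm from the stop. Creep on.

```bash
for i in 1; do
python3 -m creep '[{"grip":0.2,"tx":0.1,"ty":0,"tz":0,"spin":0},{"grip":0.2,"tx":0.1,"ty":0,"tz":0,"spin":0},{"grip":0.2,"tx":0,"ty":0,"tz":0,"spin":0}]' >/dev/null
done
python3 -c "from h import *; where()"
python3 -m creep '[{"grip":0.2,"tx":0.1,"ty":0,"tz":0,"spin":0},{"grip":0.2,"tx":0.1,"ty":0,"tz":0,"spin":0},{"grip":0.2,"tx":0,"ty":0,"tz":0,"spin":0}]' >/dev/null
python3 -c "from h import *; where()"
```

```text
t 6.77 lane mm [-35.1  -3.7] z 16.7  tool-y yaw err -0.01  F lane [ 0.8 -2.4] Fz 1.3 open 0.600
t 7.02 lane mm [-35.1  -3.3] z 16.8  tool-y yaw err -0.11  F lane [ 0.6 -4.9] Fz 2.9 open 0.598
```

The force is rising and motion has stalled (0.4 mm of the 2 mm commanded), so the rack is at the stop. I'll nudge slightly more and hold.

```bash
python3 -m creep '[{"grip":0.2,"tx":0.1,"ty":0,"tz":0,"spin":0},{"grip":0.2,"tx":0.1,"ty":0,"tz":0,"spin":0},{"grip":0.2,"tx":0.1,"ty":0,"tz":0,"spin":0},{"grip":0.2,"tx":0,"ty":0,"tz":0,"spin":0},{"grip":0.2,"tx":0,"ty":0,"tz":0,"spin":0},{"grip":0.2,"tx":0,"ty":0,"tz":0,"spin":0}]' >/dev/null
python3 -c "from h import *; where()"
```

```text
t 7.52 lane mm [-35.2  -3.1] z 16.8  tool-y yaw err -0.27  F lane [ 0.6 -8.9] Fz 4.3 open 0.601
```

The rack is firmly home at 9 N. Back off along the lane with the gate still held, then ease the bar back up.

```bash
python3 -m creep '[{"grip":0.2,"tx":-0.3,"ty":0,"tz":0,"spin":0},{"grip":0.2,"tx":-0.5,"ty":0,"tz":0,"spin":0},{"grip":0.2,"tx":-0.8,"ty":0,"tz":0,"spin":0},{"grip":0.2,"tx":-1,"ty":0,"tz":0,"spin":0},{"grip":0.2,"tx":-1.2,"ty":0,"tz":0,"spin":0},{"grip":0.2,"tx":-1.2,"ty":0,"tz":0,"spin":0},{"grip":0.2,"tx":-1.2,"ty":0,"tz":0,"spin":0},{"grip":0.2,"tx":-0.8,"ty":0,"tz":0,"spin":0}]'
python3 - <<'E'
from h import *
where((13,-66,54))
s,_=optics.snapshot("side")
b=cv2.resize(s[141:261,244:404],None,fx=4,fy=4,interpolation=2)
cv2.imwrite("pics/c6.png",b[:,:,::-1])
E
```

```text
clock: 8.18
tool_pos: [0.5289, 0.0555, 0.0167]
eef_rot: [0.687, 0.727, -0.001, 0.0]
contact_force: [-0.9, 1.4, 0.9]
opening: 0.602
finger_force: 0.7
t 8.18 lane mm [-35.3 -71.5] z 16.7  tool-y yaw err -0.14  F lane [-0.8  1.5] Fz 0.9 open 0.602
tool shift cm [ 0.56  4.83 -3.74] spin -0.14
```

View pics/c6.png

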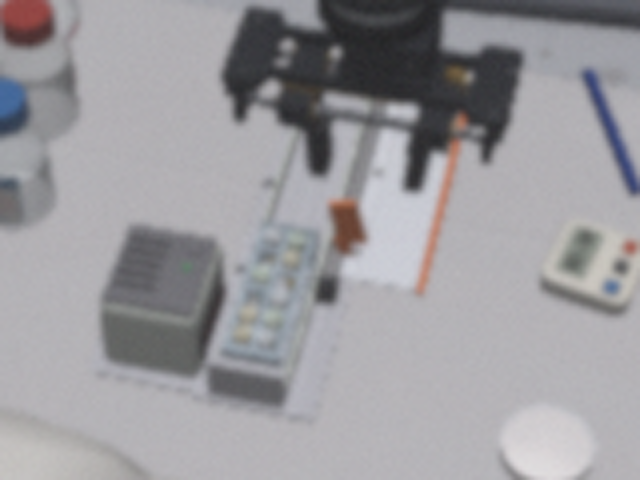

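The rack sits against the stop, the fingers are clear of it, and the gate is still held up. Now the reverse sweep.

```bash
python3 -m creep '[{"grip":0.2,"tx":0,"ty":0.3,"tz":-0.4,"spin":0},{"grip":0.2,"tx":0,"ty":0.5,"tz":-0.4,"spin":0},{"grip":0.2,"tx":0,"ty":0.7,"tz":-0.45,"spin":0},{"grip":0.2,"tx":0,"ty":0.7,"tz":-0.45,"spin":0},{"grip":0.2,"tx":0,"ty":0.7,"tz":-0.45,"spin":0},{"grip":0.2,"tx":0,"ty":0.7,"tz":-0.5,"spin":0},{"grip":0.2,"tx":0,"ty":0.7,"tz":-0.5,"spin":0},{"grip":0.2,"tx":0,"ty":0.8,"tz":-0.5,"spin":0}]' 
python3 -m creep '[{"grip":0.2,"tx":0,"ty":0.2,"tz":-2,"spin":0},{"grip":0.2,"tx":0,"ty":0,"tz":-3,"spin":0},{"grip":0.2,"tx":-2,"ty":0,"tz":-3,"spin":0},{"grip":0.2,"tx":-3,"ty":0,"tz":-3,"spin":0},{"grip":0.2,"tx":-3,"ty":0,"tz":-3,"spin":0},{"grip":0.2,"tx":-3,"ty":0,"tz":-1,"spin":0},{"grip":0.2,"tx":-3,"ty":0,"tz":0,"spin":0},{"grip":0.2,"tx":-3,"ty":0,"tz":0,"spin":0}]' 
python3 -m creep '[{"grip":0.2,"tx":-3,"ty":0,"tz":0,"spin":0},{"grip":0.2,"tx":-2,"ty":0,"tz":0,"spin":0},{"grip":0.2,"tx":0,"ty":0,"tz":0,"spin":0},{"grip":0.2,"tx":0,"ty":0,"tz":0,"spin":0}]'
python3 - <<'E'
from h import *
where()
t,_=optics.snapshot("top");s,_=optics.snapshot("side")
a=cv2.resize(t[150:230,275:435],None,fx=3.6,fy=3.6,interpolation=2)
b=cv2.resize(s[151:236,244:404],(576,306),interpolation=2)
cv2.imwrite("pics/c7.png",np.vstack([a,b])[:,:,::-1])
E
```

```text
clock: 8.9
tool_pos: [0.5807, 0.0624, 0.054]
eef_rot: [0.686, 0.728, 0.001, -0.0]
contact_force: [-0.3, 1.0, -0.3]
opening: 0.599
finger_force: 0.0
clock: 9.57
tool_pos: [0.5928, -0.1079, 0.2042]
eef_rot: [0.686, 0.728, 0.001, 0.001]
contact_force: [0.5, 1.1, 0.3]
opening: 0.596
finger_force: 0.0
clock: 9.9
tool_pos: [0.5947, -0.1578, 0.2024]
eef_rot: [0.687, 0.727, 0.0, 0.0]
contact_force: [0.2, 0.5, -0.4]
opening: 0.599
finger_force: 0.0
t 9.90 lane mm [  18.  -288.3] z 202.4  tool-y yaw err -0.12  F lane [0.2 0.5] Fz -0.4 open 0.599
```

View pics/c7.png

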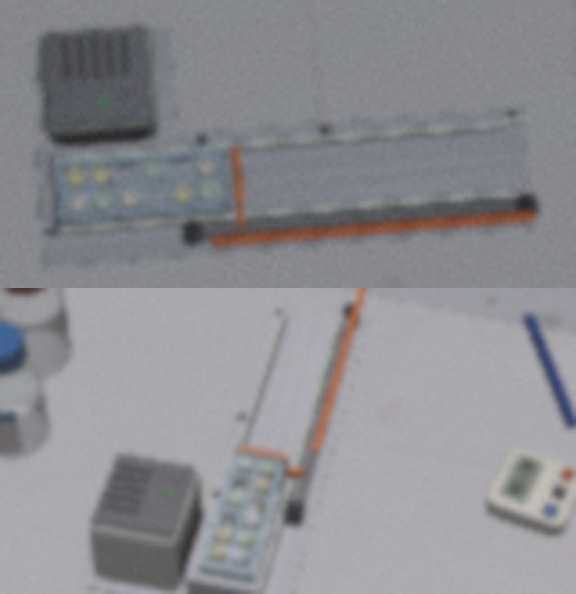

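The gate plate at top-view crop (238,147–225) is shut behind the rack, with the bar edge back at its starting pixels. The rack is against the stop and the hand is clear.

```bash
python3 -c "
from plant import workorder
print(workorder.finish_job())"
```

```text
the job is handed in; nothing more can be done
None
```

The rack is home against the end stop, the gate is shut behind it, the hand is clear, and the job is handed in at about 10 s of the 45 s allowed; no verdict came back.

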